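# Check that the trolley's brake lever stops short of the bar

## Task

Two handles of the sample trolley stand on the bench for service: the brake handle, with the long ball-ended lever, and the height-release handle, with the short lever. Check the brake: with the outside of the fingers, gently press its lever in towards the bar until it comes up against its stop, let it spring right back out, then press it in to its stop once more and finish while holding it there. Only press on the lever: do not take it between the fingers and do not touch the brake's bar, and leave the short lever and everything else as they stand.

Things in the scene. Friction and masses are not known exactly. Their poses are not given: they have to be found in the camera images.
- brake_bar (a point): Bar of the brake handle: a level rod 210 mm long, 22 mm thick, with a 28 mm thick black rubber grip, 110 mm above the bench. Origin at its middle, on its axis; y along the bar, z up, x level, from the lever's side square through the bar: the lever is pressed in towards +x. The lever's upright pivot lies at (-45, +65, 0) mm in this frame.
- brake_stand: Fixed grey stand of the brake handle: foot 110x200x12 mm, a post under each end of the bar; origin under the foot's middle, 110 mm below the bar's, axes the same. A steel bracket, 38 mm high at most, joins the bar to the lever's pivot. Either handle may stand on the left or the right, turned up to 0.35 rad.
- brake_press (a point): Where to press the long brake lever: on its front face (the side away from the bar), mid-height, level with the bar's axis, 100 mm from the pivot. Turns with the lever: its y points along the lever to the pivot, its x square to the lever, the way it is pressed. The lever is an aluminium blade 125 mm long, 10 mm thick, 16 mm high, with a 23 mm ball at the free end.
- brake_lever (a joint): Swing of the long brake lever, rad: 0 fully out, grows as it is pressed in, 0.30 at its rigid stop (30 mm of travel at brake_press), where it lies parallel to the bar with a 26 mm gap left. Sprung outwards: at brake_press about 3 N starts it, 8 N brings it to the stop.
- release_bar (a point): Middle of the bar of the height-release handle, on its axis: the same fixed stand, bar, bracket and axes as the brake handle, with a short plain lever (60 mm, no ball) on the same side and pivot place. To be left alone.
- release_lever (a joint): Swing of the short lever on the height-release handle, rad: 0 fully out; to be left alone.
- beaker_100: glass beaker, 53 mm wide, 70 mm tall, loose; to be left alone. Origin under its middle.
- sample_cup_1: small white sample cup, 44 mm wide, 36 mm tall, loose; to be left alone. Origin under its middle.
- lab_timer: flat white timer, 62x64x14 mm, loose; to be left alone. Origin under its middle.
- marker_black: felt marker lying flat, 135 mm long, loose; to be left alone. Origin under its middle.
- tape_roll: roll of tape lying flat, 73 mm wide, 19 mm high, loose; to be left alone. Origin under its middle.
- vial_a: screw-cap vial, 21 mm wide, 46 mm tall, loose; to be left alone. Origin under its middle.

How it is judged:
By the outcome, as a careful person would: the job done as asked, in the order asked, and still so for the second after the job is handed in, while the arm keeps its last pose, push and grip.
It also fails if it takes over 38 s, if anything falls off the work surface, if the arm or the gripper's body presses on something with over 40 N, if the wrist force passes 120 N, or if a joint passes its speed limit or range.

## Robot

A 6-joint arm with a two-finger parallel gripper is mounted at the origin on a cart in front of the work surface, level with it; the furniture and walls round the work are solid. World frame = base frame: x ahead of the robot, y to its left, z up, the work surface at z = 0. Lengths are in mm, angles in rad, forces in N, time in s.
With the tool pointing down it reaches from about 250 to 725 mm from the base axis. Payload 9.7 kg.
Tool frame: the origin (TCP) lies on the centre line of the jaws, within the pads' length; the fingertips stand 14 mm ahead of it and the grasp point (between the pads) lies 5 mm behind it; z points along the fingers, y is the line along which they close (so a half turn about z gives the same grasp; the last joint's range is limited). The gripper opens to 85 mm and grips with 20 to 120 N. Pads are 22 mm wide; open, the fingers measure 114 mm over their backs; the gripper's body (76 mm by 85 mm) begins 54 mm behind the grasp point. The pads swing forward as they close: fully open they stand 13 mm farther back than shut.
Start: joints at [1.284, 0.087, 0.176, 1.66, 0, 1.571], TCP at [155.584, 527.533, 245.284] pointing down, gripper open.
Joint ranges: [-3.13, 3.13], [-0.85, 1.81], [-1.15, 1.24], [-2.2, 2.28], [-1.44, 1.52], [-3.14, 3.14]. Speed limits (rad/s): [2.22, 2.22, 2.57, 3.14, 3.14, 3.14].

## Interface

Orientations are given as [roll, pitch, yaw] about the fixed x, y, z axes, in that order (R = Rz(yaw) Ry(pitch) Rx(roll)).
In Python, from station import observe, grab_frame, camera_params, job_done, cut_out gives the robot as it stands.
- The arm moves only by the tool move_arm, never from a script. Its argument "targets" is a list of rows, each a list of 2 entries, a list of its own where there are three numbers: the shift along the tool's x, y, z in mm, then the turn about the tool's z in rad. A call has 1 to 5 rows; each row shifts and turns the commanded pose from where the row before left it, along the tool's axes as they then stand; what a row does not reach is not made up. A row lasts 1/12 s, in which the tool goes at most 41.7 mm and 7.16 degrees, less where a joint would pass 70% of its speed; a pose out of reach is approached as far as the arm can. A call with a gripper value outside its range is refused whole. "gripper" is the closure, from 0 (fully open) to 1 (shut), set as the call begins (left out, the last holds). The fingers move at their own pace and stop on an object; "newtons" is the grip in N (left out, the last holds). Time passes only in rows, so rows that do not move let the fingers close. It gives the time, the measured TCP pose, the force, the opening and the grip force at its end, in the units of the state.
- observe(): the state, without advancing time (a new reading comes with each control period).
- grab_frame(name): name is "scene" or "side" or "wrist"; returns the picture (420x560x3 uint8, blue, green, red); there is no depth.
- camera_params(name): a dict with "mtx" (3x3 intrinsics, pixels), "rvec" (rotation vector, rad) and "tvec" (3), from world to camera coordinates, as OpenCV has them; the wrist camera has in their place "hand_eye" (4x4, takes a point from camera to tool coordinates, whose origin is the TCP and whose axes are the flange's). Camera axes: x right, y down, z forward; pixel columns grow to the right and rows downward; lengths in mm; the calibration is good to about 2 mm. A picture is of the moment at which its call begins: read the wrist's pose just before it. camera_params takes no time and is no camera call.
- job_done(): hands the job in; it is judged then, once.
Trained networks look in the newest picture that a camera, given by its name, has taken for a name from the list of things; names that differ only in an ending like _2 or _b are one class to them, and where a whole thing is asked for, a point or a joint stands for the part that bears it (a point fixed in the world has none). Each returns a list of dicts, best first, with "conf" (0 to 1); they miss things now and then, are a little off and sometimes report something else, mostly with a low value. They report only what shows in the picture. A call takes as long as a camera call.
- cut_out(label, camera): "pixels" (420x560 bool, what is visible of it) and "box" ([left, top, right, bottom] in pixels, round what is visible of it).
The state is a dict: "t": time; "joints": joint angles; "qd": joint speeds; "joint_torque": joint torques, N m; "tcp_pos": TCP position; "tcp_rot": TCP orientation; "force": force on the tool from outside, world axes, zero at the start; "torque": the same for the moment, N m; "grip_width": finger opening in mm; "gripper_force": force on a finger pad.
Only numpy, scipy, OpenCV 4.12 (cv2) and the standard library are available. Lean on these libraries where they do the work, as an engineer would, in place of code of your own. Each camera call takes 0.05 s, during which the arm holds its last target. There are 200 camera calls.

## Working session

There is one attempt and no reset: what is moved stays moved. The work goes in short steps, Python scripts to look and compute and a tool call to move; the robot and the scene stay as the last step left them, time stands still between calls to the robot, and variables do not carry over. Pictures are saved under pics/ and viewed, at most 10 in all, crops included, and the job is handed in when it is done.

Besides the shell and the picture viewer there is one more tool, called after "Emit:" as name([rows], argument=value, ...), one row to a line, values as JSON. move_arm: Moves the arm, as the interface text tells. Its arguments: {"type":"object","properties":{"targets":{"type":"array","items":{"type":"array"}},"gripper":{"type":"number"},"newtons":{"type":"number"}},"required":["targets"]}

```bash
mkdir -p pics; ls
python3 - <<'E'
from station import *
import cv2,numpy as np
ims=[]
for c in("scene","side"):
    im=grab_frame(c); cv2.imwrite(f"pics/{c}0.png",im)
    p=camera_params(c);R=cv2.Rodrigues(np.array(p["rvec"]))[0];print(c,(-R.T@np.array(p["tvec"]).ravel()).round(), np.array(p["mtx"])[0,0], R[2].round(2))
    for l in("brake_lever","release_lever","brake_stand","brake_bar"):
        try:
            for d in cut_out(l,c)[:3]: print(l,round(d["conf"],2),d["box"],d["pixels"].sum())
        except Exception as e: print(l,e)
s=observe();print(s["t"],s["tcp_pos"],s["tcp_rot"],s["grip_width"],s["force"])
E
```

```text
pics
scene [-182. -763.  653.] 475.3986505968237 [ 0.58  0.65 -0.49]
brake_lever 0.66 [355.7, 214.2, 381.6, 248.8] 322
brake_lever 0.16 [198.1, 225.5, 230.8, 249.1] 201
release_lever 0.6 [218.5, 164.1, 237.5, 174.3] 68
brake_stand 0.74 [341.9, 199.9, 433.6, 293.3] 4310
brake_bar 0.69 [348.0, 199.1, 433.6, 293.7] 4173
side [453. 952. 454.] 461.5767732369257 [ 0.03 -0.93 -0.36]
brake_lever 0.75 [236.8, 156.0, 271.8, 177.5] 209
release_lever 0.42 [329.0, 243.3, 350.9, 282.3] 286
brake_stand 0.76 [199.3, 153.9, 268.4, 218.0] 2057
brake_bar 0.87 [201.8, 152.7, 266.5, 219.8] 1964
0.5 [155.58042761 527.50873921 245.23934398] [-3.14148855e+00  7.58094822e-06  2.85481223e+00] 84.90799470884691 [ 0.05158965  0.61947693 -0.10852906]
```

View pics/scene0.png

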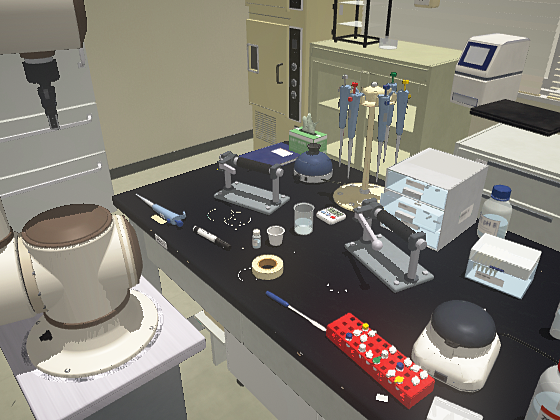

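View pics/side0.png

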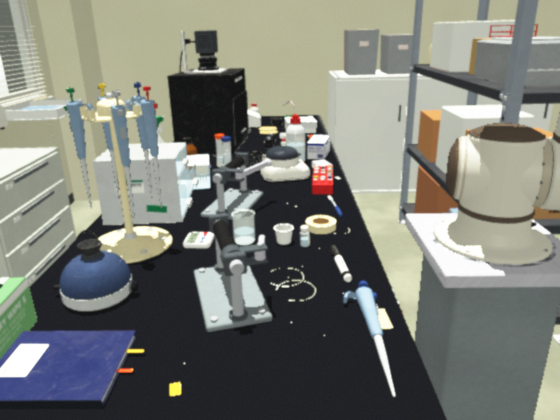

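The brake handle (ball-ended lever) is at scene (390,245) and side (235,190), with the lever facing the robot. The short-lever handle is at scene (252,185). Next I'll zoom in on the brake.

Run:
```python
import cv2,numpy as np
a=cv2.imread("pics/scene0.png")[190:300,335:445];b=cv2.imread("pics/side0.png")[145:225,195:275]
a=cv2.resize(a,(440,440),interpolation=3);b=cv2.resize(b,(360,440),interpolation=cv2.INTER_CUBIC)
cv2.imwrite("pics/z.png",np.hstack([a,b]))
```

```text
(no output)
```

View pics/z.png

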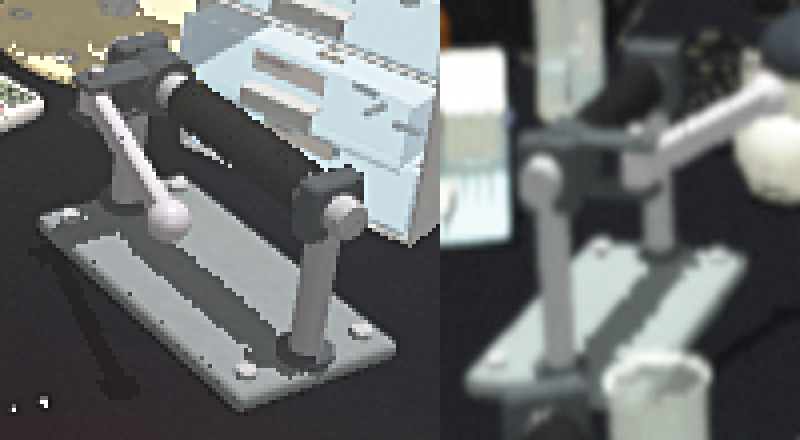

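```bash
cat > fit.py <<'E'
from station import *
import cv2,numpy as np
from scipy.optimize import least_squares
C={c:camera_params(c) for c in("scene","side")}
def proj(c,P): p=C[c];return cv2.projectPoints(np.float64(P).reshape(-1,1,3),np.float64(p["rvec"]),np.float64(p["tvec"]),np.float64(p["mtx"]),None)[0].reshape(-1,2)
def W(v,P):
    c,s=np.cos(v[2]),np.sin(v[2]);P=np.float64(P);return np.c_[v[0]+c*P[:,0]-s*P[:,1],v[1]+s*P[:,0]+c*P[:,1],P[:,2]]
def ball(v,d=None):
    d=v[4] if d is None else d;return [-45-d*np.sin(v[3]),65-d*np.cos(v[3]),110]
E
python3 - <<'E'
from fit import *
S=[((-55,-100,12),(394.5,290.3)),((55,-100,12),(434,276.2)),((-55,100,12),(345,246.2)),((0,-105,110),(421.2,244.4))]
D=[((-55,-100,12),(261.7,191.4)),((55,100,12),(201.2,213.2)),((0,105,110),(217.2,177.4))]
def r(v):
    a=proj("scene",W(v,[p for p,_ in S]+[ball(v)]))-np.array([q for _,q in S]+[(377.2,245.2)])
    b=proj("side",W(v,[p for p,_ in D]+[ball(v)]))-np.array([q for _,q in D]+[(268.6,161.7)])
    return np.r_[a.ravel(),b.ravel(),(v[4]-128)/5]
s=least_squares(r,[500,-50,0,.3,128],loss="soft_l1",x_scale=[10,10,.1,.1,5]);v=s.x
print(v.round(3));print(r(v)[:-1].reshape(-1,2).round(1))
q=W(v,[ball(v,100),ball(v),(-45,65,110)]);print(q.round(1), v[2]-v[3])
np.save("v.npy",v)
for l in("beaker_100","tape_roll","sample_cup_1","vial_a","lab_timer"):
    for c in C:
        grab_frame(c)
        for d in cut_out(l,c)[:1]: print(l,c,round(d["conf"],2),d["box"])
E
```

```text
[ 5.97774e+02 -2.36868e+02 -2.44000e-01  2.95000e-01  1.30783e+02]
[[ 0.  -0.1]
 [ 0.  -0.5]
 [-2.8 -2.1]
 [ 1.5  1.7]
 [-0.5  0.5]
 [ 1.4 -1.3]
 [-0.5 -0.8]
 [ 0.   0.7]
 [-1.   0. ]]
[[ 518.5 -248.7  110. ]
 [ 502.7 -275.2  110. ]
 [ 569.8 -162.9  110. ]] -0.5389850042238327
beaker_100 scene 0.83 [292.3, 201.0, 314.2, 235.1]
beaker_100 side 0.73 [231.8, 205.6, 255.3, 245.6]
tape_roll scene 0.55 [252.9, 253.0, 281.6, 283.4]
tape_roll side 0.75 [306.3, 216.4, 336.0, 236.6]
sample_cup_1 scene 0.76 [266.7, 224.7, 283.8, 244.5]
sample_cup_1 side 0.7 [270.5, 227.0, 294.8, 249.1]
vial_a scene 0.52 [254.1, 233.8, 263.9, 250.7]
vial_a side 0.63 [298.0, 225.6, 312.4, 244.5]
lab_timer scene 0.84 [316.5, 205.4, 343.5, 226.2]
lab_timer side 0.6 [186.9, 234.5, 213.2, 250.9]
```

```bash
cat > rows.py <<'E'
import numpy as np
def rows(p,yaw,tgt,tyaw,n):
    # tool down: x=(c,s) y=(s,-c)
    d=(np.float64(tgt)-p)/n;turn=-(((tyaw-yaw)+np.pi)%(2*np.pi)-np.pi)/n;o=[]
    for i in range(n):
        c,s=np.cos(yaw),np.sin(yaw);o.append([[round(float(x),1) for x in(c*d[0]+s*d[1],s*d[0]-c*d[1],-d[2])],round(float(turn),3)]);yaw-=turn
    return o
E
python3 - <<'E'
from rows import *
for r in rows([155.6,527.5,245.3],2.855,[470,-220,230],-.39+np.pi/2,22):print(r)
E
```

```text
[[-23.3, -28.6, 0.7], 0.076]
[[-25.4, -26.7, 0.7], 0.076]
[[-27.4, -24.7, 0.7], 0.076]
[[-29.2, -22.5, 0.7], 0.076]
[[-30.8, -20.3, 0.7], 0.076]
[[-32.2, -17.9, 0.7], 0.076]
[[-33.5, -15.3, 0.7], 0.076]
[[-34.6, -12.8, 0.7], 0.076]
[[-35.5, -10.1, 0.7], 0.076]
[[-36.1, -7.4, 0.7], 0.076]
[[-36.6, -4.6, 0.7], 0.076]
[[-36.8, -1.8, 0.7], 0.076]
[[-36.8, 1.0, 0.7], 0.076]
[[-36.7, 3.8, 0.7], 0.076]
[[-36.3, 6.6, 0.7], 0.076]
[[-35.7, 9.3, 0.7], 0.076]
[[-34.9, 12.0, 0.7], 0.076]
[[-33.8, 14.6, 0.7], 0.076]
[[-32.6, 17.1, 0.7], 0.076]
[[-31.2, 19.6, 0.7], 0.076]
[[-29.7, 21.9, 0.7], 0.076]
[[-27.9, 24.1, 0.7], 0.076]
```

Emit:
move_arm([
  [[-23,-29,1],0.076],
  [[-25,-27,1],0.076],
  [[-27,-25,1],0.076],
  [[-29,-22,1],0.076],
  [[-31,-20,1],0.076],
], gripper=1, newtons=20)

```text
t: 1.92
tcp_pos: [226.2, 356.2, 240.2]
tcp_rot: [3.141, 0.0, 2.472]
force: [0.2, 1.4, 0.2]
grip_width: 25.8
gripper_force: 0.0
```

Emit:
move_arm([
  [[-32,-18,1],0.076],
  [[-33,-15,1],0.076],
  [[-35,-13,1],0.076],
  [[-35,-10,1],0.076],
  [[-36,-7,1],0.076],
])

```text
t: 2.33
tcp_pos: [297.4, 187.1, 235.5]
tcp_rot: [3.141, -0.0, 2.092]
force: [0.8, -0.4, 0.2]
grip_width: -0.3
gripper_force: 0.0
```

Emit:
move_arm([
  [[-37,-5,1],0.076],
  [[-37,-2,1],0.076],
  [[-37,1,1],0.076],
  [[-37,4,1],0.076],
  [[-36,7,1],0.076],
])

```text
t: 2.75
tcp_pos: [369.6, 16.0, 230.6]
tcp_rot: [3.14, 0.0, 1.711]
force: [1.1, 0.1, -0.6]
grip_width: 0.2
gripper_force: 0.0
```

Emit:
move_arm([
  [[-36,9,1],0.076],
  [[-35,12,1],0.076],
  [[-34,15,1],0.076],
  [[-33,17,1],0.076],
  [[-31,20,1],0.076],
])

```text
t: 3.17
tcp_pos: [441.8, -154.8, 225.4]
tcp_rot: [3.141, 0.0, 1.33]
force: [1.1, 1.3, 1.5]
grip_width: 0.3
gripper_force: 0.0
```

Emit:
move_arm([
  [[-30,22,1],0.076],
  [[-28,24,1],0.076],
  [[0,0,0],0],
  [[0,0,0],0],
])

```text
t: 3.5
tcp_pos: [470.2, -222.4, 222.2]
tcp_rot: [-3.14, -0.0, 1.18]
force: [-0.7, 1.0, 0.4]
grip_width: -0.0
gripper_force: 0.0
```

Run:
```python
from fit import *
from scipy.spatial.transform import Rotation as Ro
s=observe();im=grab_frame("wrist");p=camera_params("wrist");H=np.array(p["hand_eye"]);print(H.round(2))
T=np.eye(4);T[:3,:3]=Ro.from_euler("xyz",s["tcp_rot"]).as_matrix();T[:3,3]=s["tcp_pos"];M=np.linalg.inv(T@H)
v=np.load("v.npy")
P=W(v,[ball(v,100),ball(v),(-45,65,119),(0,-105,110),(0,105,110),(-55,-100,12),(-55,100,12)])
x=P@M[:3,:3].T+M[:3,3];K=np.array(p["mtx"]);u=(x@K.T);u=u[:,:2]/u[:,2:];print(u.round(),x[:,2].round())
cv2.imwrite("pics/wraw.png",im)
for a in u: cv2.circle(im,tuple(int(i) for i in a.clip(-999,999)),3,(0,0,255),1)
cv2.imwrite("pics/w1.png",im)
```

```text
[[   0.     -0.96   -0.29   73.21]
 [   1.      0.     -0.     -0.37]
 [   0.     -0.29    0.96 -129.28]
 [   0.      0.      0.      1.  ]]
[[355. 214.]
 [346. 251.]
 [390.  72.]
 [454. 289.]
 [454.  -5.]
 [359. 244.]
 [341.  44.]] [254. 263. 217. 272. 212. 367. 310.]
```

View pics/w1.png

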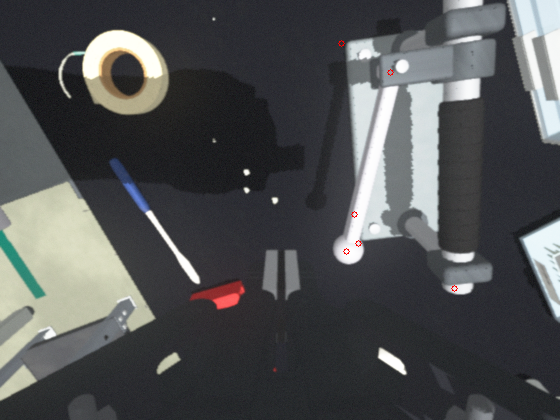

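The wrist picture shows the brake with its lever out (ball at 348,249, pivot pin at 402,66). The prediction is within a few mm. I'll refit with these pixels.

Run:
```python
from fit import *
from rows import rows
from scipy.spatial.transform import Rotation as Ro
s=observe();p=camera_params("wrist");H=np.array(p["hand_eye"])
T=np.eye(4);T[:3,:3]=Ro.from_euler("xyz",s["tcp_rot"]).as_matrix();T[:3,3]=s["tcp_pos"];M=np.linalg.inv(T@H);K=np.array(p["mtx"])
def pw(P): u=(np.float64(P)@M[:3,:3].T+M[:3,3])@K.T;return u[:,:2]/u[:,2:]
S=[((-55,-100,12),(394.5,290.3)),((55,-100,12),(434,276.2)),((0,-105,110),(421.2,244.4))]
D=[((-55,-100,12),(261.7,191.4)),((55,100,12),(201.2,213.2)),((0,105,110),(217.2,177.4))]
N=[((-55,-100,12),(362,241)),((-55,100,12),(347,42)),((0,-105,110),(459,289))]
def r(v):
    o=[]
    for f,L,b in((lambda P:proj("scene",P),S,(377.2,245.2)),(lambda P:proj("side",P),D,(268.6,161.7)),(pw,N,(348,249))):
        o.append((f(W(v,[q for q,_ in L]+[ball(v)]))-np.array([q for _,q in L]+[b])).ravel())
    return np.r_[o[0],o[1],o[2],(v[4]-128)/3,(v[3]-.3)*100]
v=least_squares(r,np.load("v.npy"),loss="soft_l1",x_scale=[10,10,.1,.1,5]).x;np.save("v.npy",v)
print(v.round(3));print(r(v)[:-2].reshape(-1,8).round(1))
print(pw(W(v,[(-45,65,110),(-45,65,129)])).round())
for a in(.3,.15,0):
    w=v.copy();w[3]=a;b=ball(w,100);b[0]-=5*np.cos(a);b[1]+=5*np.sin(a)
    t=[b[0]-14.5*np.cos(a),b[1]+14.5*np.sin(a),106];print(a,W(v,[b,t]).round(1),"press yaw",v[2]-a)
```

```text
[ 6.01658e+02 -2.36147e+02 -2.51000e-01  3.07000e-01  1.31012e+02]
[[ 0.5 -1.   0.6 -1.2  2.   1.  -0.6 -0.3]
 [ 0.2 -1.2 -2.2 -0.8 -1.9  0.8 -1.8  0.3]
 [-0.5  1.4 -0.6  0.2 -1.2 -1.8  0.3  0.2]]
[[393.  71.]
 [402.  68.]]
0.3 [[ 517.6 -244.6  110. ]
 [ 505.2 -237.   106. ]] press yaw -0.5507853297181463
0.15 [[ 530.6 -252.1  110. ]
 [ 517.2 -246.5  106. ]] press yaw -0.4007853297181463
0 [[ 544.5 -257.6  110. ]
 [ 530.5 -254.   106. ]] press yaw -0.2507853297181463
```

Emit:
move_arm([
  [[0,0,30],0],
  [[0,0,30],0],
  [[0,0,30],0],
  [[0,0,26],0],
  [[0,0,0],0],
])

```text
t: 3.97
tcp_pos: [467.7, -218.6, 102.8]
tcp_rot: [-3.135, -0.001, 1.185]
force: [-0.8, -0.1, -0.6]
grip_width: 0.2
gripper_force: 0.0
```

Emit:
move_arm([
  [[0,10,0],0],
  [[0,10,0],0],
  [[0,7,0],0],
  [[0,0,0],0],
  [[0,0,0],0],
])

```text
t: 4.38
tcp_pos: [496.1, -231.5, 108.3]
tcp_rot: [3.14, 0.0, 1.183]
force: [-0.2, 0.9, 0.1]
grip_width: -0.1
gripper_force: 0.0
```

Run:
```python
from station import *
import cv2,numpy as np
print(observe()["force"],observe()["tcp_pos"])
cv2.imwrite("pics/w2.png",np.hstack([grab_frame("wrist")[100:400,150:550],cv2.resize(grab_frame("scene")[170:300,310:450],(323,300))]))
```

```text
[-0.19451184  0.93491902  0.09274238] [ 496.05405571 -231.4723405   108.2659853 ]
```

View pics/w2.png

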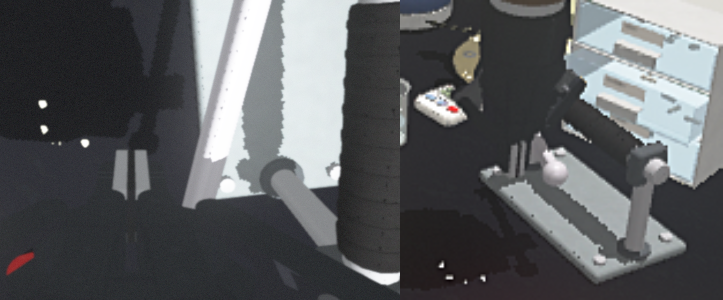

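The fingers stand just outside the lever with a gap of about 10 mm, clear of the ball. I'll press in slow steps.

Emit:
move_arm([
  [[0,3,0],0],
  [[0,3,0],0],
  [[0,3,0],0],
  [[0,3,0],0],
  [[0,0,0],0],
])

```text
t: 4.9
tcp_pos: [506.3, -235.9, 107.2]
tcp_rot: [-3.141, 0.0, 1.183]
force: [-2.8, 0.6, 1.8]
grip_width: -0.0
gripper_force: 1.4
```

Emit:
move_arm([
  [[-1,3,0],0],
  [[0,3,0],0],
  [[-1,3,0],0],
  [[0,3,0],0],
  [[0,0,0],0],
])

```text
t: 5.32
tcp_pos: [516.8, -242.3, 107.2]
tcp_rot: [-3.141, 0.0, 1.183]
force: [-4.7, 2.6, 3.0]
grip_width: 0.4
gripper_force: 2.5
```

Emit:
move_arm([
  [[-1,2,0],0],
  [[0,2,0],0],
  [[-1,2,0],0],
  [[0,2,0],0],
  [[0,0,0],0],
])

```text
t: 5.73
tcp_pos: [523.1, -246.4, 107.0]
tcp_rot: [-3.14, -0.001, 1.183]
force: [-5.2, 4.4, 2.1]
grip_width: 0.5
gripper_force: 3.3
```

Emit:
move_arm([
  [[-1,2,0],0],
  [[0,2,0],0],
  [[-1,1,0],0],
  [[0,0,0],0],
  [[0,0,0],0],
])

```text
t: 6.15
tcp_pos: [526.5, -249.7, 106.7]
tcp_rot: [-3.139, -0.001, 1.183]
force: [-5.5, 5.7, 1.3]
grip_width: 0.0
gripper_force: 3.7
```

Emit:
move_arm([
  [[0,1,0],0],
  [[0,1,0],0],
  [[0,0,0],0],
  [[0,0,0],0],
])

```text
t: 6.48
tcp_pos: [528.3, -250.4, 106.7]
tcp_rot: [-3.139, -0.001, 1.184]
force: [-6.2, 6.7, 0.8]
grip_width: 0.3
gripper_force: 3.9
```

Emit:
move_arm([
  [[0,1,0],0],
  [[0,0,0],0],
  [[0,0,0],0],
])

```text
t: 6.73
tcp_pos: [529.2, -250.7, 106.7]
tcp_rot: [-3.139, -0.001, 1.184]
force: [-5.9, 7.6, 1.6]
grip_width: 0.3
gripper_force: 4.0
```

Emit:
move_arm([
  [[0,1,0],0],
  [[0,0,0],0],
  [[0,0,0],0],
])

```text
t: 6.98
tcp_pos: [530.1, -251.0, 106.7]
tcp_rot: [-3.139, -0.002, 1.184]
force: [-7.0, 7.0, 2.2]
grip_width: -0.2
gripper_force: 4.1
```

Emit:
move_arm([
  [[0,1,0],0],
  [[0,0,0],0],
  [[0,0,0],0],
])

```text
t: 7.23
tcp_pos: [531.0, -251.3, 106.7]
tcp_rot: [-3.139, -0.002, 1.184]
force: [-7.5, 7.7, 2.2]
grip_width: 0.1
gripper_force: 4.2
```

Emit:
move_arm([
  [[0,1,0],0],
  [[0,0,0],0],
  [[0,0,0],0],
])

```text
t: 7.48
tcp_pos: [531.4, -251.5, 106.7]
tcp_rot: [-3.137, -0.002, 1.184]
force: [-8.7, 9.5, 3.3]
grip_width: 0.1
gripper_force: 5.8
```

Emit:
move_arm([
  [[0,1,0],0],
  [[0,0,0],0],
  [[0,0,0],0],
])

```text
t: 7.73
tcp_pos: [531.6, -251.5, 106.6]
tcp_rot: [-3.136, -0.002, 1.184]
force: [-13.1, 11.0, 5.1]
grip_width: -0.3
gripper_force: 7.9
```

Force jumped while position stalled at the stop (about 16 N). Next: back off fully, then look.

Emit:
move_arm([
  [[1,-7,0],0],
  [[2,-8,0],0],
  [[2,-10,0],0],
  [[1,-10,0],0],
  [[0,-10,0],0],
])

```text
t: 8.15
tcp_pos: [494.3, -230.7, 107.2]
tcp_rot: [3.141, 0.0, 1.183]
force: [0.2, -0.2, 0.4]
grip_width: 0.2
gripper_force: 0.0
```

Emit:
move_arm([
  [[0,0,0],0],
  [[0,0,0],0],
  [[0,0,0],0],
  [[0,0,0],0],
  [[0,0,0],0],
])

```text
t: 8.57
tcp_pos: [494.7, -231.0, 107.2]
tcp_rot: [3.141, 0.0, 1.183]
force: [-0.8, -0.6, 0.1]
grip_width: 0.2
gripper_force: 0.0
```

Run:
```python
from station import *
import cv2,numpy as np
print(observe()["force"],observe()["tcp_pos"])
cv2.imwrite("pics/w3.png",np.hstack([grab_frame("wrist")[100:400,150:550],cv2.resize(grab_frame("scene")[170:300,310:450],(323,300))]))
```

```text
[-0.81313385 -0.55481387  0.06219732] [ 494.65460654 -231.00062274  107.17409875]
```

View pics/w3.png

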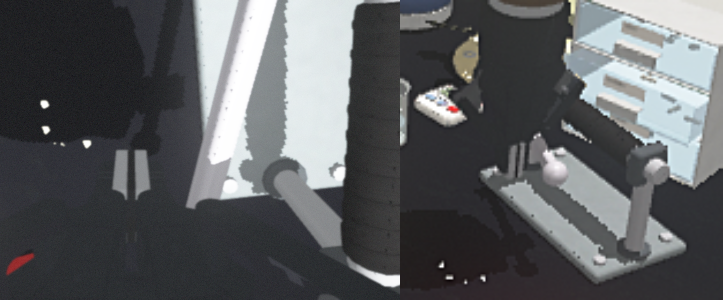

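The lever is back fully out, with the ball at the same spot as before and zero force. Now the second press.

Emit:
move_arm([
  [[0,4,0],0],
  [[0,4,0],0],
  [[0,4,0],0],
  [[-1,3,0],0],
  [[0,3,0],0],
])

```text
t: 9.08
tcp_pos: [510.4, -238.6, 107.1]
tcp_rot: [-3.14, 0.0, 1.183]
force: [-4.7, -0.3, 2.1]
grip_width: 0.1
gripper_force: 2.0
```

Emit:
move_arm([
  [[-1,3,0],0],
  [[0,3,0],0],
  [[-1,3,0],0],
  [[-1,3,0],0],
  [[-1,3,0],0],
])

```text
t: 9.5
tcp_pos: [522.7, -247.2, 106.9]
tcp_rot: [-3.14, -0.001, 1.183]
force: [-4.7, 6.8, 0.9]
grip_width: -0.4
gripper_force: 3.4
```

Emit:
move_arm([
  [[-1,2,0],0],
  [[0,2,0],0],
  [[0,2,0],0],
  [[0,1,0],0],
  [[0,1,0],0],
])

```text
t: 9.92
tcp_pos: [529.3, -250.9, 106.8]
tcp_rot: [-3.139, -0.001, 1.183]
force: [-5.6, 7.3, 1.7]
grip_width: -0.0
gripper_force: 4.0
```

Emit:
move_arm([
  [[0,1,0],0],
  [[0,1,0],0],
  [[0,1,0],0],
  [[0,0,0],0],
  [[0,0,0],0],
])

```text
t: 10.33
tcp_pos: [531.4, -251.6, 106.7]
tcp_rot: [-3.137, -0.002, 1.184]
force: [-9.0, 9.7, 3.7]
grip_width: -0.0
gripper_force: 6.0
```

Emit:
move_arm([
  [[0,1,0],0],
  [[0,0,0],0],
  [[0,0,0],0],
  [[0,0,0],0],
])

```text
t: 10.67
tcp_pos: [531.6, -251.7, 106.7]
tcp_rot: [-3.136, -0.002, 1.184]
force: [-13.1, 10.3, 4.7]
grip_width: 0.1
gripper_force: 8.0
```

Run:
```python
from station import *
import cv2,numpy as np
print(observe()["force"],observe()["tcp_pos"])
cv2.imwrite("pics/w4.png",np.hstack([grab_frame("wrist")[100:400,150:550],cv2.resize(grab_frame("scene")[170:300,310:450],(323,300))]))
```

```text
[-13.07034573  10.30017805   4.66521729] [ 531.60447819 -251.65392744  106.65602706]
```

View pics/w4.png

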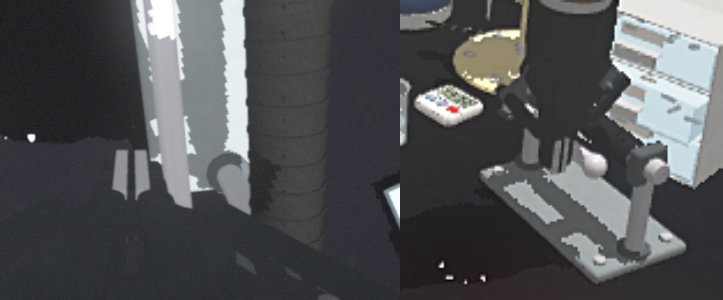

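Run:
```python
from fit import *
v=np.load("v.npy")
for a in(.3,.05,.0):
    w=v.copy();w[3]=a;print(a,proj("scene",W(v,[ball(w)])).round(1))
print(observe()["force"])
```

```text
0.3 [[377.1 244.9]]
0.05 [[391.3 242.3]]
0.0 [[393.8 241.6]]
[-13.38878216  11.10605462   4.97599358]
```

The ball is at (393.7, 241.5), which matches the predicted stop position (393.8, 241.6). The lever is at its stop and held there.

```bash
python3 -c "
from station import *
print(job_done())"
```

```text
the job is handed in; nothing more can be done
None
```

I pressed the brake lever to its stop, let it spring fully back out, then pressed it to the stop again and handed the job in at about 11 s with it held there at roughly 16 N.

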